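Power up the polishing station in order

ROBOT

A 6-joint arm with a two-finger parallel gripper is mounted at the origin on a cart in front of the work surface, level with it; the furniture and walls round the work are solid. World frame = base frame: x ahead of the robot, y to its left, z up, the work surface at z = 0. Lengths are in m, angles in degrees, forces in N, time in s.
With the tool pointing down it reaches from about 0.2 to 0.875 m from the base axis. Payload 3.4 kg.
Tool frame: the origin (TCP) lies on the centre line of the jaws, within the pads' length; the fingertips stand bot.tcp_to_tips ahead of it and the grasp point (between the pads) lies 3 mm ahead of it (bot.tcp_to_tips is the distance from the TCP to the fingertips, in m); z points along the fingers, y is the line along which they close (so a half turn about z gives the same grasp; the last joint's range is limited). The gripper opens to 94 mm and grips with 3 to 60 N. Pads are 16 mm wide; open, the fingers measure 119 mm over their backs; the gripper's body (75 mm by 177 mm) begins 78 mm behind the grasp point.
Start: joints at [64.114, 15.808, 86.224, -0, 77.962, -6.933], TCP at [0.187, 0.544, 0.227] pointing down, gripper open.
Joint ranges: [-165.64, 165.64], [-43.16, 119.46], [12.63, 154.43], [-67.54, 247.53], [6.08, 155.33], [-154.97, 154.97]. Speed limits (degrees/s): [147.25, 147.25, 180, 180, 180, 180].

INTERFACE

Orientations are given as a 3x3 rotation matrix whose columns are the frame's x, y, z axes.
In Python, from bench import bot gives the robot as it stands.
- The arm moves only by the shell command python3 -m inch 'ROWS' [FORCE]. ROWS is JSON, a list of rows, each a list of 5 numbers: the closure in counts, from 0 (fully open) to 255 (shut), then the shift along the tool's x, y, z in m, then the turn about the tool's z in degrees. In form: [[jaw, dx, dy, dz, turn], ...]. A call has 1 to 20 rows; each row is the pose to reach, as a shift and turn from the pose commanded when the call began, along the tool's axes at that moment; what a row does not reach only later rows make up. A row lasts 1/10 s, in which the tool goes at most 50 mm and 8.59 degrees, less where a joint would pass 70% of its speed; a pose out of reach is approached as far as the arm can. A call with a gripper value outside its range is refused whole. The fingers move at their own pace and stop on an object; FORCE is the grip in N (left out, the last holds). Time passes only in rows, so rows that repeat a pose let the fingers close. It gives the time, the measured TCP pose, the force, the opening and the grip force at its end, in the units of the state.
- bot.get_state(): the state, without advancing time (a new reading comes with each control period).
- bot.read_camera(name): name is "scene" or "top" or "wrist"; returns the picture (420x560x3 uint8, red, green, blue); there is no depth.
- bot.camera_params(name): a dict with "camera_matrix" (3x3 intrinsics, pixels), "R" (3x3) and "t" (3): a world point X has camera coordinates R X + t. Camera axes: x right, y down, z forward; pixel columns grow to the right and rows downward; lengths in m; the calibration is good to about 2 mm. A picture is of the moment at which its call begins: read the wrist's pose just before it. camera_params takes no time and is no camera call; for the wrist camera it gives the pose at the moment of the call.
- bot.hand_in(): hands the job in; it is judged then, once.
Trained networks look in the newest picture that a camera, given by its name, has taken for a name from the list of things; names that differ only in an ending like _2 or _b are one class to them, and where a whole thing is asked for, a point or a joint stands for the part that bears it (a point fixed in the world has none). Each returns a list of dicts, best first, with "conf" (0 to 1); they miss things now and then, are a little off and sometimes report something else, mostly with a low value. They report only what shows in the picture. A call takes as long as a camera call. They do not tell look-alikes from the thing itself.
- bot.search_frame(camera, thing): "extent" ([left, top, right, bottom] in pixels, round what is visible of it).
- bot.cut_out(camera, thing): "mask" (420x560 bool, what is visible of it) and "extent" ([left, top, right, bottom] in pixels, round what is visible of it).
- bot.place_of(camera, thing): "point" ([column, row] in pixels: a listed point, or the origin of a listed thing).
The state is a dict: "clock": time; "joint_pos": joint angles; "qd": joint speeds; "effort": joint torques, N m; "position": TCP position; "tcp_rot": TCP orientation; "wrist_force": force on the tool from outside, world axes, zero at the start; "ft_torque": the same for the moment, N m; "finger_gap": finger opening in m; "finger_force": force on a finger pad.
Only numpy, scipy, OpenCV 4.12 (cv2) and the standard library are available. Lean on these libraries where they do the work, as an engineer would, in place of code of your own. Each camera call takes 0.05 s, during which the arm holds its last target. There are 200 camera calls.

TASK

Switch on the polishing station from its three wireless switch boxes, in this order: first the dust extraction (the box with the long bar button), then the work light (the square button), then the polisher (the large round mushroom button). Press each button lightly with the fingertips, straight down until it is fully down, where it stays; no button may go down before its turn. Do not press hard, shove, tip or lift the boxes, and leave the tape roll, the wood offcut and the tape measure where they are.

Things in the scene. Friction and masses are not known exactly. Their poses are not given: they have to be found in the camera images.
- bar_box: loose grey plastic switch box, 84 x 68 mm in plan (x, y), 0.7 kg, on rubber feet; its flat top is 48 mm above the bench; origin at the centre of its underside, z up, x across its longer plan side. It carries one black button in the middle of its top: a long bar, 18 x 56 mm (x, y)
- square_box: loose grey plastic switch box, 84 x 68 mm in plan (x, y), 0.7 kg, on rubber feet; its flat top is 48 mm above the bench; origin at the centre of its underside, z up, x across its longer plan side. It carries one black button in the middle of its top: a square, 30 x 30 mm
- round_box: loose grey plastic switch box, 84 x 68 mm in plan (x, y), 0.7 kg, on rubber feet; its flat top is 48 mm above the bench; origin at the centre of its underside, z up, x across its longer plan side. It carries one black button in the middle of its top: a round mushroom head, 47 mm in diameter and slightly domed
- bar_top (a point): long bar button (dust extraction), its soft cap giving about 1 mm per 3 N and springing back; the point lies at the centre of the button's top face, 65 mm above the bench when up, and goes down with it
- square_top (a point): square button (work light), its soft cap giving about 1 mm per 3 N and springing back; the point lies at the centre of the button's top face, 65 mm above the bench when up, and goes down with it
- round_top (a point): round mushroom button (polisher), its soft cap giving about 1 mm per 3 N and springing back; the point lies at the centre of the button's top face, 65 mm above the bench when up, and goes down with it
- bar_push (a joint): travel of the bar button in m: 0 up, 0.008 fully down. About 3 N moves it; it has no return spring and stays where it is left. It counts as down above 0.006. Its soft cap gives about 1 mm before the button starts to move, and up to 6 mm once it has bottomed
- square_push (a joint): travel of the square button in m: 0 up, 0.008 fully down. About 3 N moves it; it has no return spring and stays where it is left. It counts as down above 0.006. Its soft cap gives about 1 mm before the button starts to move, and up to 6 mm once it has bottomed
- round_push (a joint): travel of the round mushroom button in m: 0 up, 0.008 fully down. About 3 N moves it; it has no return spring and stays where it is left. It counts as down above 0.006. Its soft cap gives about 1 mm before the button starts to move, and up to 6 mm once it has bottomed
- tape_roll: bystander: small roll of black tape lying flat, 58 mm across, 19 mm high, loose; origin at the centre of its underside
- offcut: bystander: block of brown wood, 50 x 75 x 36 mm high, loose; origin at the centre of its underside
- measure: bystander: tape measure standing upright, 37 x 70 x 64 mm high, loose; origin at the centre of its underside
Not all that is in view belongs to the job. Leave any red look-alike of the bar_box alone.

How it is judged (in metres and radians):
On the way, in this order (a step that is already met when the one before it is completed fails the run):
1. the bar button is pressed down (value of joint bar_push above 0.006 m), for 0.1 s.
2. then the square button is pressed down (value of joint square_push above 0.006 m), for 0.1 s.
3. then the round mushroom button is pressed down (value of joint round_push above 0.006 m), for 0.1 s.
At the end, for the whole second after the job is handed in: all three buttons stay at least 6 mm down; the boxes and the bystanders stand upright within 30 mm of where they were, at rest (value of joint each of bar_push, square_push, round_push above 0.006 m and distance of each of bar_box, square_box, round_box, tape_roll, offcut, measure from where it was at the start of the episode below 0.03 m and angle between each of bar_box, square_box, round_box, tape_roll, offcut, measure's own z axis and vertical below 0.1 rad and linear speed of each of bar_box, square_box, round_box below 0.02 m/s); the robot touches nothing.
It fails at once if a button goes down (more than 3.5 mm) before its turn ((value of joint square_push above 0.0035 m and value of joint bar_push below 0.006 m) or (value of joint round_push above 0.0035 m and value of joint any of square_push, bar_push below 0.006 m)).
It fails at once if a box is pressed or pushed with more than 30 N (contact force between any of the fingers, the arm and bar_box above 30 N or contact force between any of the fingers, the arm and square_box above 30 N or contact force between any of the fingers, the arm and round_box above 30 N).
It fails at once if a box is lifted more than 12 mm, tipped or shoved more than 30 mm (height (world z) of any of bar_box, square_box, round_box above 0.012 m or angle between any of bar_box, square_box, round_box's own z axis and vertical above 0.25 rad or distance of any of bar_box, square_box, round_box from where it was at the start of the episode above 0.03 m).
It fails at once if the tape roll, the offcut or the tape measure is moved more than 30 mm (distance of any of tape_roll, offcut, measure from where it was at the start of the episode above 0.03 m).
It also fails if it takes over 42 s, if anything falls off the work surface, if the arm or the gripper's body presses on something with over 40 N, if the wrist force passes 120 N, or if a joint passes its speed limit or range.

## Working session

There is one attempt and no reset: what is moved stays moved. The work goes in short steps, Python scripts to look and compute and a shell command to move; the robot and the scene stay as the last step left them, time stands still between calls to the robot, and variables do not carry over. Pictures are saved under pics/ and viewed, at most 10 in all, crops included, and the job is handed in when it is done.

```bash
mkdir -p pics
cat > h.py <<'E'
from bench import bot
import numpy as np, cv2
def ray(cam,px,z,P=None):
    p=P or bot.camera_params(cam);K=np.array(p["camera_matrix"]);R=np.array(p["R"]);t=np.array(p["t"])
    d=R.T@np.linalg.solve(K,[px[0],px[1],1]);c=-R.T@t
    return c+d*(z-c[2])/d[2]
E
python3 - <<'E'
from h import *
np.set_printoptions(precision=4,suppress=True)
s=bot.get_state();print(s["clock"],s["position"],s["tcp_rot"],bot.tcp_to_tips,s["finger_gap"])
for c in("top","scene"):
    im=bot.read_camera(c);cv2.imwrite(f"pics/{c}.png",im[:,:,::-1])
    for n in("bar_top","square_top","round_top"):
        print(c,n,[(round(r["conf"],2),np.round(r["point"]),ray(c,r["point"],.065)) for r in bot.place_of(c,n)[:3]])
    for n in("bar_box","square_box","round_box","tape_roll","offcut","measure"):
        print(c,n,[(round(r["conf"],2),np.round(r["extent"])) for r in bot.search_frame(c,n)[:4]])
E
```

```text
0.0 [0.1866 0.5434 0.2266] [[-0.9458  0.3248 -0.0008]
 [ 0.3248  0.9458 -0.0016]
 [ 0.0002 -0.0018 -1.    ]] 0.022 0.09393991658020902
top bar_top [(0.73, array([146., 198.]), array([0.6097, 0.5649, 0.065 ])), (0.63, array([249., 248.]), array([0.4676, 0.2539, 0.065 ])), (0.49, array([326., 201.]), array([0.6351, 0.0523, 0.065 ]))]
top square_top [(0.62, array([343., 254.]), array([0.4673, 0.0001, 0.065 ])), (0.57, array([441., 270.]), array([ 0.4359, -0.2574,  0.065 ]))]
top round_top [(0.47, array([446., 256.]), array([ 0.4778, -0.2737,  0.065 ]))]
top bar_box [(0.79, array([239., 236., 265., 255.])), (0.57, array([313., 190., 338., 226.])), (0.57, array([140., 185., 168., 221.])), (0.35, array([436., 248., 452., 263.]))]
top square_box [(0.6, array([323., 246., 363., 284.])), (0.35, array([380., 232., 400., 262.]))]
top round_box [(0.55, array([426., 246., 459., 285.]))]
top tape_roll [(0.73, array([285., 236., 305., 256.]))]
top offcut [(0.73, array([379., 233., 399., 264.]))]
top measure [(0.72, array([382., 180., 393., 205.]))]
scene bar_top [(0.7, array([357., 150.]), array([ 
[... 204 characters left out ...]
([ 0.4524, -0.0067,  0.065 ]))]
scene round_top [(0.5, array([354., 132.]), array([ 0.479 , -0.2821,  0.065 ]))]
scene bar_box [(0.88, array([214., 330., 263., 381.])), (0.83, array([274., 233., 314., 270.])), (0.78, array([255., 169., 291., 206.])), (0.73, array([163., 306., 209., 348.]))]
scene square_box [(0.68, array([316., 177., 353., 211.])), (0.51, array([328., 181., 344., 191.]))]
scene round_box [(0.72, array([342., 132., 369., 154.])), (0.54, array([327., 182., 341., 195.]))]
scene tape_roll [(0.64, array([288., 212., 311., 231.]))]
scene offcut [(0.64, array([313., 156., 342., 177.]))]
scene measure [(0.73, array([266., 138., 285., 158.])), (0.53, array([317., 177., 349., 211.]))]
```

View pics/top.png

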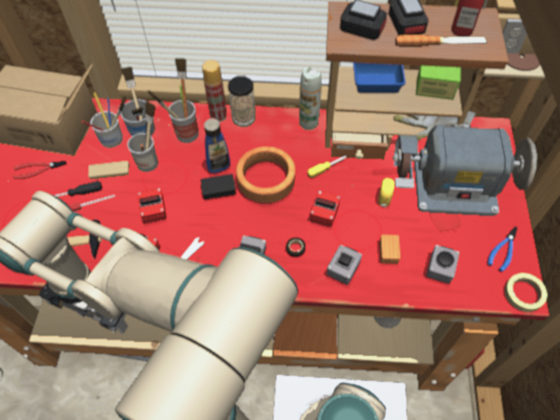

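View pics/scene.png

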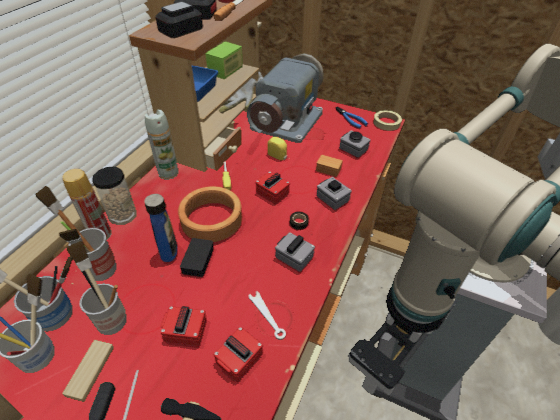

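Candidates for the bar box in the scene image are the grey box at (295,250) and the red look-alikes at (272,187), (184,325) and (238,353). I choose the grey one. The square box is at (334,190) and the round box at (354,143). I'll check this in a close crop.

Run:
```python
from h import *
im=cv2.imread("pics/scene.png")[120:280,250:400];cv2.imwrite("pics/crop.png",cv2.resize(im,None,fx=3.7,fy=3.7,interpolation=2))
s=bot.get_state();R=np.array(s["tcp_rot"]);p=np.array(s["position"])
for px in((295,244),(334,185),(355,137)):print(ray("scene",px,.065))
for px in((343,257),(445,258)):print(ray("top",px,.065))
print(R.T@(np.array([.40,.257,.227])-p))
```

```text
[0.46504261 0.26023174 0.065     ]
[0.45033423 0.00363465 0.065     ]
[ 0.46731853 -0.2571751   0.065     ]
[0.45721894 0.0010813  0.065     ]
[ 0.47224886 -0.27158486  0.065     ]
[-0.29483234 -0.20203567  0.00047836]
```

View pics/crop.png

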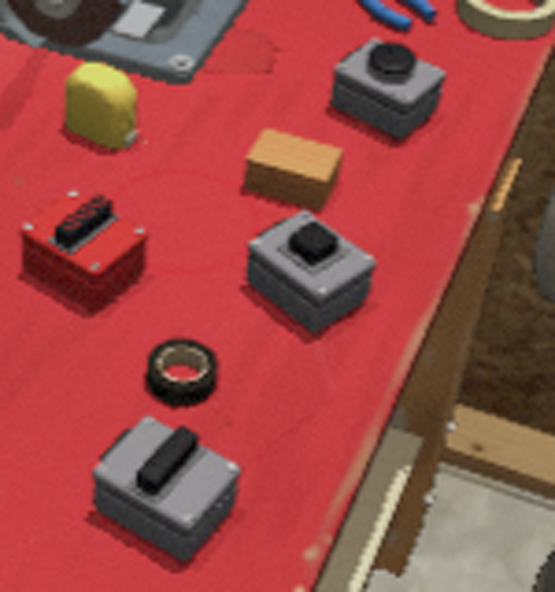

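The crop confirms three grey boxes: bar at crop (165,455), square at (312,240) and round at (390,60). The red bar look-alike is at (85,222). I'll go above the bar box with the jaws closed.

```bash
python3 -m inch '[[255,-0.03,-0.015,0,0],[255,-0.06,-0.03,0,0],[255,-0.09,-0.045,0,0],[255,-0.12,-0.06,0,0],[255,-0.15,-0.075,0,0],[255,-0.18,-0.09,0,0],[255,-0.21,-0.105,0,0],[255,-0.24,-0.12,0,0],[255,-0.27,-0.135,0,0],[255,-0.3,-0.15,0,0],[255,-0.325,-0.165,0,0],[255,-0.345,-0.175,0,0],[255,-0.355,-0.18,0,0],[255,-0.355,-0.18,0,0],[255,-0.355,-0.18,0,0]]' 5
cat > look.py <<'E'
import sys
from h import *
n=sys.argv[1];np.set_printoptions(precision=4,suppress=True)
P=bot.camera_params("wrist");s=bot.get_state();im=bot.read_camera("wrist");cv2.imwrite(f"pics/w_{n}.png",im[:,:,::-1])
R=np.array(s["tcp_rot"]);p=np.array(s["position"]);print(s["clock"],p,s["wrist_force"],s["finger_gap"])
for r in bot.place_of("wrist",n)[:3]:
    w=ray("wrist",r["point"],.065,P);print(r["conf"],r["point"],w,"tool shift",R.T@(w-p))
for r in bot.cut_out("wrist",n)[:2]:print("box mask",r["conf"],r["extent"])
E
python3 look.py bar_top
```

```text
clock: 2.5
position: [0.4635, 0.2588, 0.2274]
tcp_rot: [[-0.946, 0.325, -0.001], [0.325, 0.946, 0.001], [0.001, 0.0, -1.0]]
wrist_force: [-0.2, -0.0, 0.4]
finger_gap: 0.0008
finger_force: 0.0
2.5 [0.4635 0.2588 0.2274] [-0.2131 -0.0095  0.4396] 0.0008008014658216477
0.8 [552.7, 229.2] [0.6046 0.554  0.065 ] tool shift [-0.0377  0.325   0.1625]
0.46 [172.1, 359.2] [0.6313 0.0513 0.065 ] tool shift [-0.2263 -0.1418  0.1621]
box mask 0.79 [521.2, 210.7, 559.5, 248.0]
box mask 0.71 [527.1, 82.5, 560.0, 138.1]
```

View pics/w_bar_top.png

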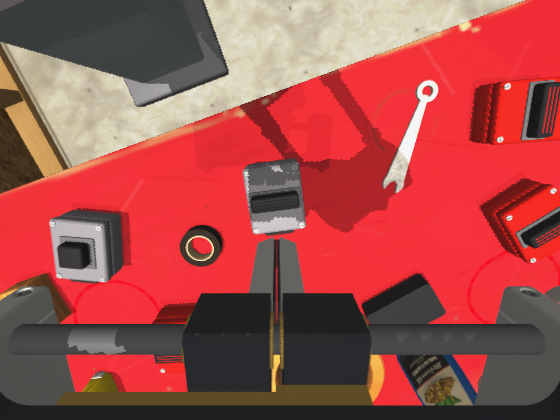

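The wrist view shows the grey bar button at about (275,202), tilted a little. The square button is at (76,254), the tape roll at (201,246), and the red look-alikes are at (545,110) and (540,225).

Run:
```python
from h import *
im=cv2.imread("pics/w_bar_top.png").astype(int);m=np.zeros((420,560),np.uint8)
m[185:218,246:304]=(im[185:218,246:304].max(2)<75)
n,l,st,ct=cv2.connectedComponentsWithStats(m);i=1+st[1:,4].argmax();print(st[i],ct[i])
s=bot.get_state();R=np.array(s["tcp_rot"]);p=np.array(s["position"])
for px in(ct[i],(275,202)):
  w=ray("wrist",px,.065);print(w,R.T@(w-p))
print(ray("wrist",(73,253),.065))
```

```text
[250 189  50  24 892] [274.45852018 200.95067265]
[0.46564212 0.25601523 0.065     ] [-0.00331652 -0.00225181  0.16253381]
[0.46701838 0.25619734 0.065     ] [-0.00455987 -0.00163426  0.16253356]
[0.44859257 0.00492388 0.065     ]
```

```bash
python3 -m inch '[[255,-0.002,-0.001,0.03,0],[255,-0.004,-0.002,0.06,0],[255,-0.004,-0.002,0.09,0],[255,-0.004,-0.002,0.115,0],[255,-0.004,-0.002,0.13,0],[255,-0.004,-0.002,0.137,0],[255,-0.004,-0.002,0.139,0],[255,-0.004,-0.002,0.141,0],[255,-0.004,-0.002,0.142,0],[255,-0.004,-0.002,0.143,0],[255,-0.004,-0.002,0.144,0],[255,-0.004,-0.002,0.145,0],[255,-0.004,-0.002,0.145,0]]'
```

```text
clock: 3.95
position: [0.4677, 0.2556, 0.0828]
tcp_rot: [[-0.946, 0.325, 0.001], [0.325, 0.946, 0.001], [-0.001, 0.001, -1.0]]
wrist_force: [-0.6, 1.6, 2.7]
finger_gap: 0.0007
finger_force: 1.3
```

```bash
python3 -m inch '[[255,0,0,0.001,0],[255,0,0,0.002,0],[255,0,0,0.003,0],[255,0,0,0.004,0],[255,0,0,0.005,0],[255,0,0,0.006,0],[255,0,0,0.006,0]]'
```

```text
clock: 4.65
position: [0.4676, 0.2553, 0.0769]
tcp_rot: [[-0.946, 0.325, 0.001], [0.325, 0.946, 0.0], [-0.001, 0.001, -1.0]]
wrist_force: [-0.3, 1.3, 7.0]
finger_gap: -0.0003
finger_force: 3.3
```

```bash
python3 -m inch '[[255,0,0,0.001,0],[255,0,0,0.0015,0],[255,0,0,0.0015,0]]'; python3 -m inch '[[255,0,0,-0.005,0],[255,0,0,-0.03,0],[255,0,0,-0.07,0],[255,0,0,-0.11,0],[255,0,0,-0.13,0],[255,0,0,-0.13,0]]'
python3 -c "
from h import *
s=bot.get_state();R=np.array(s['tcp_rot']);p=np.array(s['position']);print(p,R.T@(np.array([.452,.003,.205])-p))"
```

```text
clock: 4.95
position: [0.4677, 0.2553, 0.076]
tcp_rot: [[-0.946, 0.325, 0.001], [0.325, 0.946, 0.001], [-0.001, 0.001, -1.0]]
wrist_force: [-1.9, 1.3, 9.5]
finger_gap: 0.0004
finger_force: 4.8
clock: 5.55
position: [0.4684, 0.255, 0.2074]
tcp_rot: [[-0.946, 0.325, 0.005], [0.325, 0.946, 0.001], [-0.004, 0.002, -1.0]]
wrist_force: [0.6, -0.3, -0.5]
finger_gap: 0.0003
finger_force: 0.0
[0.46843472 0.25501234 0.20737122] [-0.06627548 -0.24369843  0.00213981]
```

The force rose at about 3 N/mm over the last step, so the bar button has bottomed. Next is the square button.

```bash
python3 -m inch '[[255,-0.008,-0.03,0,0],[255,-0.016,-0.06,0,0],[255,-0.024,-0.09,0,0],[255,-0.032,-0.12,0,0],[255,-0.04,-0.15,0,0],[255,-0.048,-0.18,0,0],[255,-0.056,-0.21,0,0],[255,-0.062,-0.23,0,0],[255,-0.066,-0.244,0,0],[255,-0.066,-0.244,0,0],[255,-0.066,-0.244,0,0]]'; python3 look.py square_top
```

```text
clock: 6.65
position: [0.4493, 0.003, 0.2034]
tcp_rot: [[-0.945, 0.326, -0.003], [0.326, 0.945, 0.001], [0.003, -0.0, -1.0]]
wrist_force: [0.7, 0.5, -0.7]
finger_gap: 0.0006
finger_force: 0.0
6.65 [0.4493 0.003  0.2034] [ 0.6541  0.4933 -0.6648] 0.0006261954586741373
0.61 [270.2, 209.6] [ 0.4526 -0.0052  0.065 ] tool shift [-0.0063 -0.0066  0.1384]
box mask 0.6 [257.6, 192.3, 288.4, 225.9]
```

View pics/w_square_top.png

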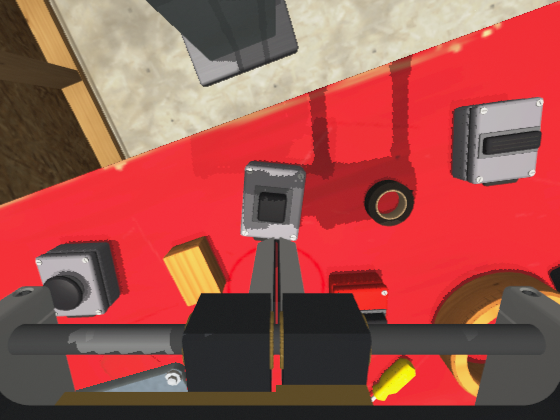

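The square button's top face is centred at about (271,207). The offcut is at (195,270), the round button at (63,292), and the pressed bar at (512,140).

```bash
python3 -m inch '[[255,-0.002,-0.003,0.03,0],[255,-0.004,-0.006,0.06,0],[255,-0.004,-0.006,0.09,0],[255,-0.004,-0.006,0.107,0],[255,-0.004,-0.006,0.114,0],[255,-0.004,-0.006,0.116,0],[255,-0.004,-0.006,0.118,0],[255,-0.004,-0.006,0.119,0],[255,-0.004,-0.006,0.12,0],[255,-0.004,-0.006,0.121,0],[255,-0.004,-0.006,0.122,0],[255,-0.004,-0.006,0.123,0],[255,-0.004,-0.006,0.123,0]]'
```

```text
clock: 8.1
position: [0.4529, -0.0041, 0.0822]
tcp_rot: [[-0.946, 0.325, 0.002], [0.325, 0.946, 0.0], [-0.001, 0.001, -1.0]]
wrist_force: [1.1, 1.8, 2.1]
finger_gap: 0.0001
finger_force: 1.3
```

```bash
python3 -m inch '[[255,0,0,0.001,0],[255,0,0,0.002,0],[255,0,0,0.003,0],[255,0,0,0.004,0],[255,0,0,0.005,0],[255,0,0,0.0055,0],[255,0,0,0.0055,0]]';  python3 -m inch '[[255,0,0,0.0005,0],[255,0,0,0.001,0],[255,0,0,0.0015,0],[255,0,0,0.0015,0]]'
```

```text
clock: 8.8
position: [0.4526, -0.0042, 0.0769]
tcp_rot: [[-0.946, 0.325, 0.001], [0.325, 0.946, -0.0], [-0.001, 0.0, -1.0]]
wrist_force: [1.3, 0.8, 6.6]
finger_gap: 0.0008
finger_force: 3.4
clock: 9.2
position: [0.4527, -0.0042, 0.0757]
tcp_rot: [[-0.946, 0.325, 0.001], [0.325, 0.946, -0.0], [-0.001, 0.0, -1.0]]
wrist_force: [0.6, 1.5, 9.5]
finger_gap: 0.0004
finger_force: 5.0
```

The readings match the bar's, so the square button is down. Next is the round button.

```bash
python3 -m inch '[[255,0,0,-0.005,0],[255,0,0,-0.03,0],[255,0,0,-0.07,0],[255,0,0,-0.11,0],[255,0,0,-0.13,0],[255,-0.012,-0.03,-0.13,0],[255,-0.025,-0.06,-0.13,0],[255,-0.037,-0.09,-0.13,0],[255,-0.05,-0.12,-0.13,0],[255,-0.062,-0.15,-0.13,0],[255,-0.075,-0.18,-0.13,0],[255,-0.088,-0.21,-0.13,0],[255,-0.096,-0.23,-0.13,0],[255,-0.1,-0.24,-0.13,0],[255,-0.1,-0.24,-0.13,0],[255,-0.1,-0.24,-0.13,0]]'; python3 look.py round_top
```

```text
clock: 10.8
position: [0.4681, -0.2624, 0.2044]
tcp_rot: [[-0.946, 0.325, -0.002], [0.325, 0.946, 0.002], [0.002, 0.001, -1.0]]
wrist_force: [-0.6, -0.9, -0.3]
finger_gap: 0.0007
finger_force: 0.0
10.8 [ 0.4681 -0.2624  0.2044] [-0.6291 -0.9021 -0.3482] 0.0006794949872585372
0.75 [268.2, 213.3] [ 0.4752 -0.274   0.065 ] tool shift [-0.0108 -0.0088  0.1393]
box mask 0.56 [248.5, 189.3, 290.5, 227.9]
```

View pics/w_round_top.png

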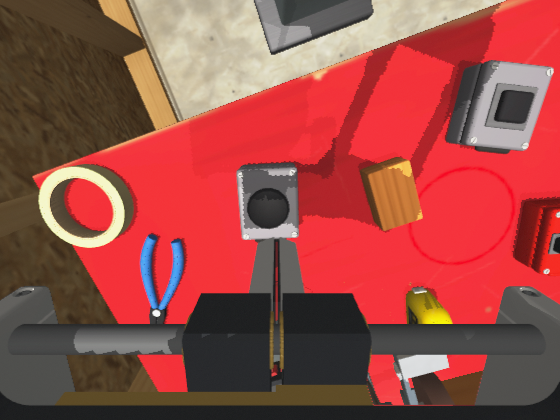

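The round button is centred at about (268,208), and the offcut at (392,193) is clear of the press. I'll press it with the same profile.

```bash
python3 -m inch '[[255,-0.003,-0.004,0.03,0],[255,-0.006,-0.008,0.06,0],[255,-0.006,-0.008,0.09,0],[255,-0.006,-0.008,0.107,0],[255,-0.006,-0.008,0.114,0],[255,-0.006,-0.008,0.116,0],[255,-0.006,-0.008,0.118,0],[255,-0.006,-0.008,0.119,0],[255,-0.006,-0.008,0.12,0],[255,-0.006,-0.008,0.121,0],[255,-0.006,-0.008,0.122,0],[255,-0.006,-0.008,0.123,0],[255,-0.006,-0.008,0.123,0]]'; python3 -m inch '[[255,0,0,0.001,0],[255,0,0,0.002,0],[255,0,0,0.003,0],[255,0,0,0.004,0],[255,0,0,0.005,0],[255,0,0,0.0055,0],[255,0,0,0.0055,0]]';  python3 -m inch '[[255,0,0,0.0005,0],[255,0,0,0.001,0],[255,0,0,0.0015,0],[255,0,0,0.0015,0]]'
```

```text
clock: 12.25
position: [0.4726, -0.2733, 0.0821]
tcp_rot: [[-0.946, 0.325, 0.001], [0.325, 0.946, -0.0], [-0.002, 0.0, -1.0]]
wrist_force: [1.8, 1.0, 2.9]
finger_gap: 0.0002
finger_force: 1.3
clock: 12.95
position: [0.4722, -0.2733, 0.077]
tcp_rot: [[-0.946, 0.325, 0.001], [0.325, 0.946, -0.001], [-0.001, -0.0, -1.0]]
wrist_force: [1.4, 0.9, 7.7]
finger_gap: 0.0005
finger_force: 3.3
clock: 13.35
position: [0.4722, -0.2733, 0.0759]
tcp_rot: [[-0.946, 0.325, 0.001], [0.325, 0.946, -0.001], [-0.001, -0.0, -1.0]]
wrist_force: [0.7, 0.6, 9.0]
finger_gap: 0.0004
finger_force: 4.8
```

```bash
python3 -m inch '[[255,0,0,-0.005,0],[255,0,0,-0.03,0],[255,0,0,-0.07,0],[255,0,0,-0.11,0],[255,0,0,-0.14,0],[255,0,0,-0.14,0],[255,0,0,-0.14,0],[255,0,0,-0.14,0]]'
python3 - <<'E'
from h import *
im=bot.read_camera("scene")[120:280,230:400];cv2.imwrite("pics/end.png",cv2.resize(im,None,fx=3.7,fy=3.7,interpolation=2)[:,:,::-1])
E
```

```text
clock: 14.15
position: [0.4704, -0.2722, 0.2128]
tcp_rot: [[-0.946, 0.325, -0.004], [0.325, 0.946, 0.003], [0.005, 0.001, -1.0]]
wrist_force: [0.2, 0.6, -0.1]
finger_gap: 0.0005
finger_force: 0.0
```

View pics/end.png

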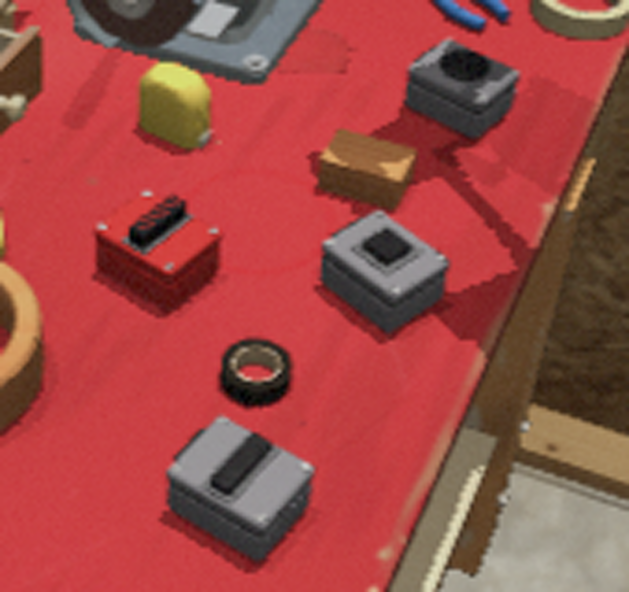

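The picture shows all three grey boxes with their buttons low: bar (240,463), square (386,247) and round (464,65). The boxes and bystanders have not moved.

```bash
python3 -c "
from bench import bot
print(bot.hand_in())"
```

```text
the job is handed in; nothing more can be done
None
```

I pressed the bar, square and round buttons fully down in that order, with at most about 9.5 N at the wrist; the last picture shows boxes and bystanders in place, and the job is handed in (no verdict was returned).

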